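Clear the way and hold the telescoping shoe brush drawn out

ROBOT

A 6-joint arm with a two-finger parallel gripper is mounted at the origin on the work surface. World frame = base frame: x ahead of the robot, y to its left, z up, the work surface at z = 0. Lengths are in mm, angles in rad, forces in N, time in s.
With the tool pointing down it reaches from about 325 to 900 mm from the base axis. Payload 3.5 kg.
Tool frame: the origin (TCP) lies midway between the tips of the shut fingers; the grasp point (between the pads) lies 19 mm behind it (robot.grasp_offset is the distance from the TCP to the grasp point, in mm); z points along the fingers, y is the line along which they close (so a half turn about z gives the same grasp; the last joint's range is limited). The gripper opens to 85 mm and grips with 20 to 120 N. Pads are 22 mm wide; open, the fingers measure 114 mm over their backs; the gripper's body (76 mm by 85 mm) begins 54 mm behind the grasp point. The pads swing forward as they close: fully open they stand 13 mm farther back than shut.
Start: joints at [-1.221, 0.276, -0.026, 1.268, 0, 1.467], TCP at [273.416, -562.019, 231.313] pointing down, gripper open.
Joint ranges: [-3.12, 3.12], [-0.85, 1.88], [-1.08, 1.24], [-1.95, 2.15], [-1.57, 1.53], [-3.14, 3.14]. Speed limits (rad/s): [2.57, 2.57, 3.14, 3.14, 3.14, 3.14].

INTERFACE

Orientations are given as a rotation vector (axis times angle).
In Python, from bench import robot gives the robot as it stands.
- The arm moves only by the tool servo_tool, never from a script. Its arguments are lists of equal length, an entry for each row: "fingers": the closure, from 0 (fully open) to 1 (shut); "translation": the shift along the tool's x, y, z in cm, a list of three; "roll": the turn about the tool's z in degrees. In form: {"fingers": [fingers, ...], "translation": [[x, y, z], ...], "roll": [roll, ...]}. A call has exactly 5 rows; each row shifts and turns the commanded pose from where the row before left it, along the tool's axes as they then stand; what a row does not reach is not made up. A row lasts 1/10 s, in which the tool goes at most 50 mm and 8.59 degrees, less where a joint would pass 70% of its speed; a pose out of reach is approached as far as the arm can. A call with a gripper value outside its range is refused whole. The fingers move at their own pace and stop on an object; the grip force is fixed at half the most. Time passes only in rows, so rows that do not move let the fingers close, or fill a call up. It gives the time, the measured TCP pose, the force, the opening and the grip force at its end, in the units of the state.
- robot.sense(): the state, without advancing time (a new reading comes with each control period).
- robot.read_camera(name): name is "side" or "top"; returns a dict with "frame" (480x640x3 uint8, red, green, blue), "vfov" (degrees; the focal length in pixels is half the picture's height over the tangent of half this angle, whatever the lens; pixels are square), "cx", "cy" (the principal point, pixels), "D" ([k1, k2, p1, p2, k3] as OpenCV has them; the pictures are not rectified), "xyz" and "rotation" of the camera in the world. Camera axes: x right, y up, looking along -z (the intrinsics and any distortion apply to the point x, -y, -z); pixel columns grow to the right and rows downward; lengths in mm; the calibration is good to about 2 mm. A picture is of the moment at which its call begins. There is no depth.
- robot.sign_off(): hands the job in; it is judged then, once.
Trained networks look in the newest picture that a camera, given by its name, has taken for a name from the list of things; names that differ only in an ending like _2 or _b are one class to them, and where a whole thing is asked for, a point or a joint stands for the part that bears it (a point fixed in the world has none). Each returns a list of dicts, best first, with "conf" (0 to 1); they miss things now and then, are a little off and sometimes report something else, mostly with a low value. They report only what shows in the picture. A call takes as long as a camera call. They do not tell look-alikes from the thing itself.
- robot.find_in(thing, camera): "at" ([row, column] in pixels, amid what is visible of it).
- robot.regions_of(thing, camera): "mask" (480x640 bool, what is visible of it) and "at" ([row, column] in pixels, amid what is visible of it).
The state is a dict: "clock": time; "joint_positions": joint angles; "qd": joint speeds; "effort": joint torques, N m; "tcp_pos": TCP position; "tool_rot": TCP orientation; "force": force on the tool from outside, world axes, zero at the start; "wrist_torque": the same for the moment, N m; "opening": opening from 0.0 (shut) to 1.0 (fully open); "finger_force": force on a finger pad.
Only numpy, scipy, OpenCV 4.12 (cv2) and the standard library are available. Lean on these libraries where they do the work, as an engineer would, in place of code of your own. Each camera call takes 0.05 s, during which the arm holds its last target. There are 200 camera calls.

TASK

I want to wipe the tubes of the clamped shoe brush: first move the wooden shoe tree that lies in front of its telescoping handle and lay it flat in the tray beside its mate. Then squeeze in the button on the side of the brush's grip, pull the grip straight out past its first stop to its second stop, and finish while still holding it there fully drawn out, because it springs back if you let go. Leave the mate, the bowl, the red jar and the tin where they are.

Things in the scene. Friction and masses are not known exactly. Their poses are not given: they have to be found in the camera images.
- brush: shoe brush with telescoping handle; its aluminium barrel, 32 mm thick, axis level 50 mm above the surface, is fixed in two steel clamps. Origin on the surface below the axis; x runs level along the axis towards the grip, the way it draws out (bristle head at the other end, x -100 to -230 mm; barrel's mouth at x = 90 mm); y level across, z up
- grip_mid (a point): centre of the wooden grip block at the handle's end, 50 mm above the surface, axes as the brush. The grip is 68 mm long (x), 26 mm wide (y), 30 mm high; shut, it spans x 97 to 165 mm of the brush. It only slides along x. Fingers on its two side faces, centred on this point, squeeze in the button and hold the grip
- button (a joint): black push button, 26 mm long, 18 mm high, in the middle of the grip's -y side face, 6 mm proud: 0 = out, 0.005 m = fully pressed; sprung, 2 N to start, 6 N fully in. When out it latches the shut handle; pressed over about 3.5 mm it frees it. It may stay pressed during the pull
- grip (a joint): how far the grip has been drawn out of the middle tube: 0 = shut, 0.060 m = its stop (the first stop). Spring return, about 2 N rising to 3 N, so it moves first
- tube (a joint): how far the middle tube is drawn out of the barrel: 0 = shut, 0.070 m = its stop (with the grip's 0.060 this is the second stop, 130 mm of pull in all). Spring return, about 5 N rising to 7 N, so it moves only once the grip is at the first stop
- tree: wooden shoe tree, 235 mm long, 50 mm high, loose, 200 g: toe block 62 mm wide (x +35 to +125 mm), bar 26 mm wide (15 to 50 mm above the underside), heel block 52 mm across (x -63 to -115 mm). Origin on the underside plane, below the bar, at the balance point; x to the toe, z up. Grip across the bar there. This one lies across the grip's path, 85 to 105 mm beyond the shut grip's end
- mate: wooden shoe tree, 235 mm long, 50 mm high, loose, 200 g: toe block 62 mm wide (x +35 to +125 mm), bar 26 mm wide (15 to 50 mm above the underside), heel block 52 mm across (x -63 to -115 mm). Origin on the underside plane, below the bar, at the balance point; x to the toe, z up. Grip across the bar there. This one already lies in the tray's +y half (y about +55 mm)
- tray: low fixed wooden tray, 290 mm (x) by 220 mm (y), walls 5 mm thick and 30 mm high, floor 5 mm thick. Origin at the centre of its underside, on the surface; x along its long side. Its -y half is free: a shoe tree laid along x at y = -50 mm fits there with room to spare
- bowl: grey bowl, 110 mm across, 50 mm high, loose, origin under its centre; to be left alone
- caddy: red plastic jar with twist cap, 72 mm across, 100 mm high, loose, origin under its centre; to be left alone
- tin: flat aluminium polish tin, 72 mm across, 32 mm high, loose, origin under its centre; to be left alone
Things that resemble listed ones, but are neither listed nor needed, are in the scene too. What is shaped like the tree but green is not meant.

How it is judged:
By the outcome, as a careful person would: the job done as asked, in the order asked, and still so for the second after the job is handed in, while the arm keeps its last pose, push and grip.
It also fails if it takes over 53 s, if anything falls off the work surface, if the arm or the gripper's body presses on something with over 40 N, if the wrist force passes 120 N, or if a joint passes its speed limit or range.

## Working session

There is one attempt and no reset: what is moved stays moved. The work goes in short steps, Python scripts to look and compute and a tool call to move; the robot and the scene stay as the last step left them, time stands still between calls to the robot, and variables do not carry over. Pictures are saved under pics/ and viewed, at most 10 in all, crops included, and the job is handed in when it is done.

Besides the shell and the picture viewer there is one more tool, called after "Call:" in YAML: its name, and indented under it one key for each argument. servo_tool: Moves the arm, as the interface text tells. Its arguments: {"type":"object","properties":{"fingers":{"type":"array","items":{"type":"number"}},"translation":{"type":"array","items":{"type":"array","items":{"type":"number"}}},"roll":{"type":"array","items":{"type":"number"}}},"required":["fingers","translation","roll"]}

```bash
mkdir -p pics; ls
cat > h.py <<'E'
import numpy as np, cv2
from bench import robot
from scipy.spatial.transform import Rotation as R
def cam(n):
    c=robot.read_camera(n); return c
def rotm(c):
    r=np.array(c["rotation"]); return r if r.shape==(3,3) else R.from_rotvec(r).as_matrix()
def K(c):
    f=240/np.tan(np.radians(c["vfov"])/2); return np.array([[f,0,c["cx"]],[0,f,c["cy"]],[0,0,1.]])
def ray(c,px):  # px [[row,col]..]
    p=np.array(px,float).reshape(-1,2)[:,::-1]
    u=cv2.undistortPoints(p.reshape(-1,1,2).copy(),K(c),np.array(c["D"],float)).reshape(-1,2)
    d=np.c_[u[:,0],-u[:,1],-np.ones(len(u))]
    return d@rotm(c).T
def onz(c,px,z):
    d=ray(c,px); o=np.array(c["xyz"]); return o+d*((z-o[2])/d[:,2])[:,None]
def proj(c,P):
    q=(np.array(P,float).reshape(-1,3)-c["xyz"])@rotm(c); q=q*[1,-1,-1]
    p,_=cv2.projectPoints(q.reshape(-1,1,3),np.zeros(3),np.zeros(3),K(c),np.array(c["D"],float)); return p.reshape(-1,2)[:,::-1]
def axis(m,c,z):
    r=onz(c,np.argwhere(m),z)[:,:2]; 
    (x,y),(w,h),a=cv2.minAreaRect(r.astype(np.float32)); return (x,y),(w,h),a,r
E
python3 - <<'E'
from h import *
for n in("top","side"):
    c=cam(n); cv2.imwrite(f"pics/{n}0.png",c["frame"][:,:,::-1]); print(n,c["xyz"],c["rotation"],c["vfov"],c["D"])
    for t in("brush","grip_mid","button","tree","mate","tray","bowl","caddy","tin"):
        for r in robot.find_in(t,n)[:4]: print(t,r["at"],round(r["conf"],2),onz(c,r["at"],25)[0].round())
print(robot.sense())
E
```

```text
pics
top [ 460.44019753   17.76630413 1199.22090877] [ 0.06490482 -0.06651853 -1.55891319] 48.55126535096713 [-0.06710985  0.          0.          0.          0.        ]
grip_mid [236.3, 427.3] 0.56 [ 546. -236.   25.]
tree [323.2, 413.6] 0.75 [ 354. -205.   25.]
tree [232.7, 364.4] 0.68 [552. -96.  25.]
mate [235.8, 149.8] 0.89 [540. 381.  25.]
tray [254.5, 189.7] 0.93 [500. 290.  25.]
bowl [168.3, 483.4] 0.73 [ 701. -365.   25.]
bowl [238.7, 428.0] 0.32 [ 540. -238.   25.]
caddy [138.5, 221.2] 0.58 [762. 227.  25.]
tin [137.8, 304.7] 0.92 [765.  39.  25.]
side [ 526.78558357 -633.15487678  603.41436884] [ 0.8813356  -0.01696831 -0.06001094] 56.020117921715624 [-0.08336871  0.          0.          0.          0.        ]
brush [426.9, 316.2] 0.92 [ 527. -337.   25.]
grip_mid [352.7, 327.3] 0.88 [ 549. -217.   25.]
button [427.3, 320.9] 0.35 [ 533. -338.   25.]
tree [297.8, 331.3] 0.96 [ 563. -104.   25.]
tree [355.8, 192.0] 0.93 [ 341. -211.   25.]
mate [158.0, 302.7] 0.66 [524. 378.  25.]
tray [184.8, 298.4] 0.7 [512. 254.  25.]
bowl [429.2, 442.2] 0.94 [ 695. -353.   25.]
caddy [179.6, 407.2] 0.85 [769. 258.  25.]
tin [244.1, 432.4] 0.91 [772.  23.  25.]
{'clock': 1.0, 'joint_positions': array([-1.22134998e+00,  2.76353978e-01, -2.63969361e-02,  1.26800607e+00,
       -2.20168809e-05,  1.46739929e+00]), 'qd': array([ 1.06219003e-03,  1.47920643e-03, -4.89535578e-04,  9.17818161e-05,
        6.83158399e-05, -2.37930247e-04]), 'effort': array([ 6.30892509e-05, -4.45497572e+01,  2.95574570e+01,  6.52220278e-04,
       -5.47035927e-05, -7.76677496e-06]), 'tcp_pos': array([ 273.43806476, -562.00668173,  231.34334953]), 'tool_rot': array([ 3.06136575e+00,  7.05253028e-01, -2.67391394e-05]), 'force': array([0.75014701, 0.35331635, 0.21945846]), 'wrist_torque': array([0.05178296, 0.00162037, 0.00478084]), 'finger_force': 0.0, 'opening': 1.0029214383669869}
```

View pics/top0.png

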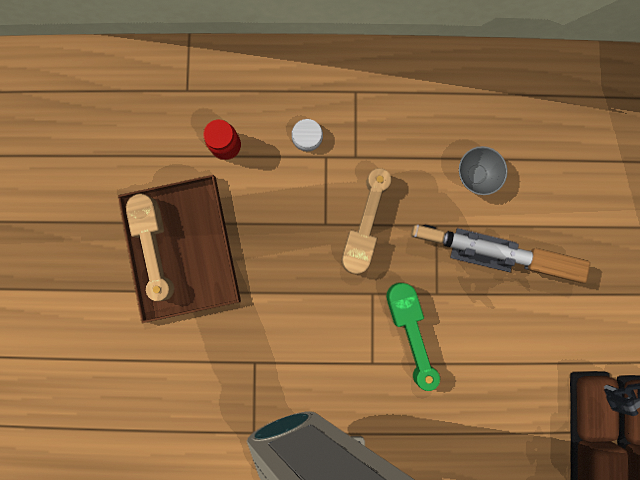

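View pics/side0.png

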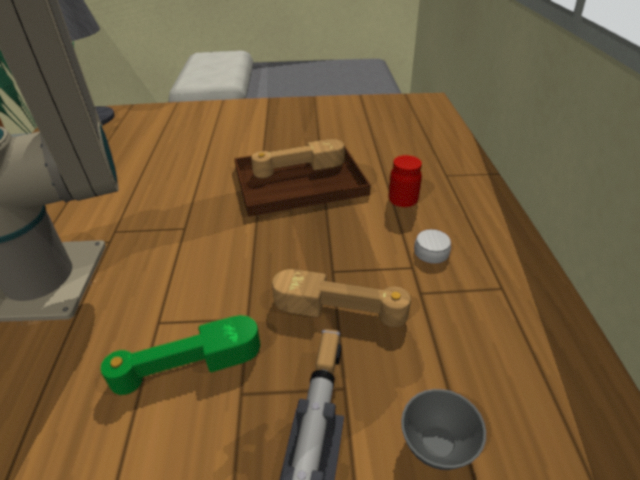

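Top view: the tree has its toe at about (255,358) and heel at (180,379). The grip's end is at (231,414), the tray is at left with its free half on the right, and the green look-alike is at (335,413). Next I measure the poses.

Run:
```python
from h import *
c=cam("top"); im=c["frame"]
def best(t,at):
    L=robot.regions_of(t,"top"); L=[r for r in L if np.hypot(*(np.array(r["at"])-at))<25]; return L[0] if L else None
for t,at,z in(("tree",(225,367),50),("mate",(240,150),55),("tray",(250,185),30),("grip_mid",(235,430),65),("brush",(250,495),60),("caddy",(140,222),100),("tin",(134,307),32),("bowl",(170,483),50)):
    r=best(t,at)
    if r is None: print(t,None); continue
    (x,y),(w,h),a,P=axis(r["mask"],c,z); print(t,r["conf"],np.round([x,y,w,h,a],1),cv2.boxPoints(((x,y),(w,h),a)).round().tolist())
# manual wood/hinge points
print("tree heel/toe",onz(c,[[180,379],[259,357]],50).round(1))
crop=cv2.resize(im[160:290,330:600,::-1],None,fx=2.96,fy=2.96,interpolation=cv2.INTER_CUBIC)
cv2.imwrite("pics/crop.png",crop)
s=cam("side")
for t in("grip_mid","tree","tray"):
    for r in robot.regions_of(t,"side")[:2]:
        ys,xs=np.nonzero(r["mask"]); print(t,r["at"],ys.min(),ys.max(),xs.min(),xs.max())
```

```text
tree 0.97 [577.1 -97.6  63.9 238.4  76. ] [[454.0, -100.0], [685.0, -157.0], [701.0, -95.0], [469.0, -38.0]]
mate 0.57 [514.6 373.6 236.7  75.8  11.8] [[391.0, 387.0], [406.0, 312.0], [638.0, 361.0], [623.0, 435.0]]
tray 0.64 [513.9 315.6 289.2 224.1  12.7] [[348.0, 393.0], [398.0, 174.0], [680.0, 238.0], [630.0, 457.0]]
grip_mid 0.61 [ 549.3 -229.5   72.4   34.6   76.6] [[524.0, -261.0], [558.0, -269.0], [575.0, -198.0], [541.0, -190.0]]
brush 0.7 [ 507.1 -387.7  397.5   66.8   77.5] [[431.0, -575.0], [497.0, -589.0], [583.0, -201.0], [517.0, -186.0]]
caddy 0.67 [741.7 213.1  90.3  67.3  45.7] [[686.0, 204.0], [734.0, 157.0], [797.0, 222.0], [749.0, 269.0]]
tin 0.88 [7.699e+02 3.470e+01 7.330e+01 6.950e+01 6.000e-01] [[733.0, 69.0], [734.0, -0.0], [807.0, 0.0], [806.0, 70.0]]
bowl 0.87 [ 693.3 -354.9  109.8  106.     0.8] [[638.0, -303.0], [639.0, -409.0], [749.0, -407.0], [747.0, -301.0]]
tree heel/toe [[ 666.3 -125.4   50. ]
 [ 493.2  -77.9   50. ]]
grip_mid [350.8, 328.7] 330 372 316 340
tree [353.4, 190.7] 315 394 100 260
tree [299.4, 327.7] 270 326 272 410
tray [187.9, 298.6] 146 216 234 370
```

View pics/crop.png

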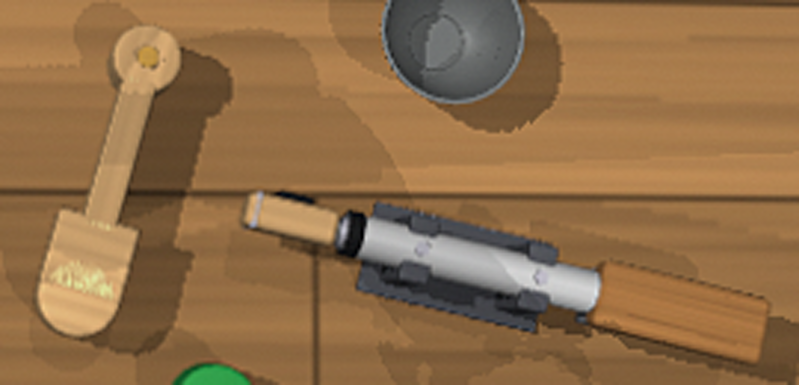

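```bash
cat > fit.py <<'E'
from h import *
from scipy.optimize import minimize
def box(x0,x1,y0,y1,z0,z1): return np.array([[x,y,z] for x in(x0,x1) for y in(y0,y1) for z in(z0,z1)],float)
def cyl(x,r,z0,z1): return np.array([[x+r*np.cos(t),r*np.sin(t),z] for t in np.linspace(0,6.28,24) for z in(z0,z1)])
TREE=[np.r_[box(35,94,-31,31,0,50),cyl(94,31,0,50)],box(-63,35,-13,13,15,50),cyl(-89,26,0,50)]
TRAY=[box(-145,145,-110,110,0,30)]
GRIP=[box(-34,34,-13,13,-15,15)]
def sil(c,parts,x,y,a,z):
    m=np.zeros((480*2,640*2),np.uint8); C,S=np.cos(a),np.sin(a)
    for p in parts:
        q=p@np.array([[C,S,0],[-S,C,0],[0,0,1]])+[x,y,z]
        uv=proj(c,q)[:,::-1]*2+.5
        cv2.fillConvexPoly(m,cv2.convexHull((uv*16).round().astype(np.int32)),1,shift=4)
    return cv2.GaussianBlur(m.astype(np.float32),(0,0),2)
def fit(obs,parts,p0,z,scale=(10,10,5)):
    ms=[(c,cv2.GaussianBlur(cv2.resize(m.astype(np.float32),None,fx=2,fy=2),(0,0),2)) for c,m in obs]
    s=np.array(scale,float)
    f=lambda p:sum(((sil(c,parts,p[0],p[1],np.radians(p[2]),z)-m)**2).sum()/m.sum() for c,m in ms)
    r=minimize(f,p0,method="Nelder-Mead",options=dict(initial_simplex=np.array([p0]+[np.array(p0)+s*e for e in np.eye(3)]),xatol=.1,fatol=1e-4))
    return r.x.round(1),round(r.fun,3)
def near(t,n,at,rad=30):
    L=[r for r in robot.regions_of(t,n) if np.hypot(*(np.array(r["at"])-at))<rad]; return L[0]["mask"] if L else None
E
python3 - <<'E'
from fit import *
T=cam("top");S=cam("side")
def go(name,parts,p0,z,fill=False):
    o=[]
    for c,n in((T,"top"),(S,"side")):
        m=near(name,n,proj(c,[[p0[0],p0[1],z+20]])[0])
        if m is None: print(name,n,"none"); continue
        if fill:
            h=cv2.convexHull(np.argwhere(m)[:,::-1].astype(np.int32)); k=np.zeros((480,640),np.uint8); cv2.fillConvexPoly(k,h,1); m=k
        o.append((c,m)); print(name,n,fit([(c,m)],parts,p0,z))
    if len(o)==2: print(name,"both",fit(o,parts,p0,z))
go("tree",TREE,[584,-100,166],0)
go("mate",TREE,[500,368,12.7],5)
go("tray",TRAY,[510,318,12.7],0,)
go("grip_mid",GRIP,[549,-229,76.6],50)
k=lambda x,y:[160+y/2.96,330+x/2.96]
P=onz(T,[k(605,290),k(758,330)],50); G=onz(T,[k(245,210),k(335,230)],65); print(P.round(1),G.round(1))
print([round(float(np.degrees(np.arctan2(*(g-p)[[1,0]]))),1) for g in G for p in P])
E
```

```text
tree top (array([ 582.4, -102.5,  164.1]), np.float64(0.011))
tree side (array([ 582.1, -107. ,  163.4]), np.float64(0.044))
tree both (array([ 582.5, -103.8,  164.1]), np.float64(0.08))
mate top (array([510.1, 374.8,  14.4]), np.float64(0.014))
mate side (array([519.8, 231. ,  11.2]), np.float64(0.403))
mate both (array([510.2, 374.2,  14.5]), np.float64(1.323))
tray top (array([513.8, 317.6,  12.8]), np.float64(0.221))
tray side (array([513.6, 309.6,  12.3]), np.float64(0.349))
tray both (array([513.6, 315.1,  12.7]), np.float64(0.589))
grip_mid top (array([ 549.8, -232.2,   74.7]), np.float64(0.092))
grip_mid side (array([ 551. , -229.1,   78.1]), np.float64(0.148))
grip_mid both (array([ 550.5, -231. ,   77.4]), np.float64(0.255))
[[ 498.9 -466.6   50. ]
 [ 470.1 -582.7   50. ]] [[ 554.1 -196.1   65. ]
 [ 540.2 -261.7   65. ]]
[78.5, 77.8, 78.6, 77.7]
```

```bash
cat > mv.py <<'E'
import sys
from h import *
# usage: mv.py x y z phi nrows
def state():
    s=robot.sense(); Rm=R.from_rotvec(s["tool_rot"]).as_matrix(); return s,np.array(s["tcp_pos"]),np.degrees(np.arctan2(Rm[1,0],Rm[0,0])),Rm
def plan(x,y,z,phi,n):
    s,p,f,Rm=state(); d=(np.array([x,y,z])-p); dphi=(phi-f+180)%360-180; r=round(-dphi/n,2)
    print("now",p.round(1),round(f,1),"tilt",Rm[:,2].round(3),"dphi",round(dphi,1),"roll/row",r,"F",s["force"].round(1),"q",np.array(s["joint_positions"]).round(2))
    q=p.copy(); rows=[]
    for k in range(n):
        a=np.radians(f); t=(np.array([x,y,z])-q)/(n-k); C,S=np.cos(a),np.sin(a)
        v=(np.array([t[0]*C+t[1]*S, t[0]*S-t[1]*C, -t[2]])/10).round(2); rows.append(v.tolist())
        v=v*10; q=q+[v[0]*C+v[1]*S, v[0]*S-v[1]*C,-v[2]]; f-=r
    for k in range(0,n,5): print(rows[k:k+5])
if __name__=="__main__":
    a=list(map(float,sys.argv[1:])); plan(*a[:4],int(a[4]))
E
python3 mv.py 582.5 -103.5 130 164 20
```

```text
now [ 273.4 -562.   231.3] 25.9 tilt [-0.  0. -1.] dphi 138.1 roll/row -6.9 F [-0.2 -0.5  0.3] q [-1.22  0.28 -0.03  1.27 -0.    1.47]
[[2.39, -1.39, 0.51], [2.54, -1.09, 0.51], [2.65, -0.77, 0.51], [2.73, -0.45, 0.51], [2.76, -0.12, 0.51]]
[[2.76, 0.21, 0.51], [2.71, 0.54, 0.51], [2.63, 0.87, 0.5], [2.5, 1.17, 0.51], [2.34, 1.47, 0.5]]
[[2.15, 1.74, 0.51], [1.93, 1.98, 0.5], [1.67, 2.2, 0.51], [1.4, 2.39, 0.5], [1.1, 2.54, 0.51]]
[[0.79, 2.65, 0.5], [0.46, 2.72, 0.51], [0.13, 2.76, 0.5], [-0.2, 2.76, 0.51], [-0.52, 2.72, 0.5]]
```

Call:
servo_tool:
  fingers: [0, 0, 0, 0, 0]
  translation:
    - [2.39, -1.39, 0.5]
    - [2.54, -1.09, 0.5]
    - [2.65, -0.77, 0.5]
    - [2.73, -0.45, 0.5]
    - [2.76, -0.12, 0.5]
  roll: [-6.9, -6.9, -6.9, -6.9, -6.9]

```text
clock: 2.65
tcp_pos: [351.1, -446.5, 206.2]
tool_rot: [2.711, 1.588, 0.0]
force: [-0.3, 0.1, 0.3]
opening: 1.0
finger_force: 0.0
```

Call:
servo_tool:
  fingers: [0, 0, 0, 0, 0]
  translation:
    - [2.76, 0.21, 0.5]
    - [2.71, 0.54, 0.5]
    - [2.63, 0.87, 0.5]
    - [2.5, 1.17, 0.5]
    - [2.34, 1.47, 0.5]
  roll: [-6.9, -6.9, -6.9, -6.9, -6.9]

```text
clock: 3.15
tcp_pos: [428.5, -331.9, 181.3]
tool_rot: [2.118, 2.32, -0.0]
force: [0.2, -0.5, -0.2]
opening: 1.0
finger_force: 0.0
```

Call:
servo_tool:
  fingers: [0, 0, 0, 0, 0]
  translation:
    - [2.15, 1.74, 0.5]
    - [1.93, 1.98, 0.5]
    - [1.67, 2.2, 0.5]
    - [1.4, 2.39, 0.5]
    - [1.1, 2.54, 0.5]
  roll: [-6.9, -6.9, -6.9, -6.9, -6.9]

```text
clock: 3.65
tcp_pos: [505.9, -217.2, 156.3]
tool_rot: [1.334, 2.844, -0.0]
force: [0.4, -1.2, 0.1]
opening: 1.001
finger_force: 0.0
```

Call:
servo_tool:
  fingers: [0, 0, 0, 0, 0]
  translation:
    - [0.79, 2.65, 0.5]
    - [0.46, 2.72, 0.5]
    - [0.13, 2.76, 0.5]
    - [-0.2, 2.76, 0.5]
    - [-0.52, 2.72, 0.5]
  roll: [-6.9, -6.9, -6.9, -6.9, -6.9]

```text
clock: 4.15
tcp_pos: [583.2, -102.5, 131.3]
tool_rot: [0.431, 3.111, -0.0]
force: [0.4, 0.2, 0.7]
opening: 1.004
finger_force: 0.0
```

```bash
python3 mv.py 582.5 -103.5 14 164 5
```

```text
now [ 583.2 -102.5  131.3] 164.2 tilt [ 0. -0. -1.] dphi -0.2 roll/row 0.05 F [0.4 0.2 0.7] q [-0.28  0.29 -0.23  1.05 -0.   -0.01]
[[0.01, -0.02, 2.35], [0.01, -0.02, 2.34], [0.01, -0.03, 2.35], [0.01, -0.02, 2.34], [0.0, -0.03, 2.35]]
```

Call:
servo_tool:
  fingers: [0, 0, 0, 0, 0]
  translation:
    - [0, -0.1, 3.0]
    - [0, 0, 3.5]
    - [0, 0, 3.2]
    - [0, 0, 2.0]
    - [0, 0, 0]
  roll: [0, 0, 0, 0, 0]

```text
clock: 4.65
tcp_pos: [579.0, -103.4, 10.9]
tool_rot: [-0.438, -3.104, -0.002]
force: [-0.4, 0.1, 0.3]
opening: 1.002
finger_force: 0.0
```

Call:
servo_tool:
  fingers: [1, 1, 1, 1, 1]
  translation:
    - [0, 0, 0]
    - [0, 0, 0]
    - [0, 0, 0]
    - [0, 0, 0]
    - [0, 0, 0]
  roll: [0, 0, 0, 0, 0]

```text
clock: 5.15
tcp_pos: [583.5, -104.9, 15.8]
tool_rot: [0.438, 3.108, -0.001]
force: [0.1, -0.2, 4.5]
opening: 0.293
finger_force: 61.0
```

Call:
servo_tool:
  fingers: [1, 1, 1, 1, 1]
  translation:
    - [0, 0, 0]
    - [0, 0, 0]
    - [0, 0, 0]
    - [0, 0, 0]
    - [0, 0, 0]
  roll: [0, 0, 0, 0, 0]

```text
clock: 5.65
tcp_pos: [583.6, -104.9, 15.8]
tool_rot: [0.438, 3.108, -0.001]
force: [-0.5, -0.9, 6.3]
opening: 0.296
finger_force: 61.1
```

Call:
servo_tool:
  fingers: [1, 1, 1, 1, 1]
  translation:
    - [0, 0, -1.0]
    - [0, 0, -2.0]
    - [0, 0, -2.5]
    - [0, 0, -2.5]
    - [0, 0, -1]
  roll: [0, 0, 0, 0, 0]

```text
clock: 6.15
tcp_pos: [583.4, -104.7, 106.8]
tool_rot: [0.438, 3.108, -0.001]
force: [-0.5, -0.0, -1.9]
opening: 0.297
finger_force: 60.0
```

```bash
python3 mv.py 519.5 267.5 105 192.8 15
```

```text
now [ 583.4 -104.7  106.8] 163.9 tilt [ 0.003 -0.001 -1.   ] dphi 28.9 roll/row -1.92 F [-0.5 -0.  -1.9] q [-0.29  0.31 -0.26  1.    0.   -0.01]
[[1.1, 2.27, 0.01], [1.02, 2.3, 0.01], [0.94, 2.34, 0.01], [0.86, 2.37, 0.01], [0.78, 2.39, 0.01]]
[[0.7, 2.42, 0.01], [0.62, 2.44, 0.01], [0.54, 2.46, 0.01], [0.46, 2.47, 0.01], [0.37, 2.49, 0.01]]
[[0.29, 2.5, 0.02], [0.21, 2.51, 0.01], [0.12, 2.51, 0.02], [0.04, 2.52, 0.01], [-0.05, 2.52, 0.02]]
```

Call:
servo_tool:
  fingers: [1, 1, 1, 1, 1]
  translation:
    - [1.1, 2.27, 0]
    - [1.02, 2.3, 0]
    - [0.94, 2.34, 0]
    - [0.86, 2.37, 0]
    - [0.78, 2.39, 0]
  roll: [-1.92, -1.92, -1.92, -1.92, -1.92]

```text
clock: 6.65
tcp_pos: [559.6, 20.7, 103.4]
tool_rot: [-0.175, -3.135, -0.0]
force: [0.4, 0.2, -2.8]
opening: 0.295
finger_force: 60.0
```

Call:
servo_tool:
  fingers: [1, 1, 1, 1, 1]
  translation:
    - [0.7, 2.42, 0]
    - [0.62, 2.44, 0]
    - [0.54, 2.46, 0]
    - [0.46, 2.47, 0]
    - [0.37, 2.49, 0]
  roll: [-1.92, -1.92, -1.92, -1.92, -1.92]

```text
clock: 7.15
tcp_pos: [538.3, 144.6, 103.4]
tool_rot: [0.088, -3.138, 0.0]
force: [-0.3, -1.1, -1.5]
opening: 0.294
finger_force: 60.0
```

Call:
servo_tool:
  fingers: [1, 1, 1, 1, 1]
  translation:
    - [0.29, 2.5, 0]
    - [0.21, 2.51, 0]
    - [0.12, 2.51, 0]
    - [0.04, 2.52, 0]
    - [-0.05, 2.52, 0]
  roll: [-1.92, -1.92, -1.92, -1.92, -1.92]

```text
clock: 7.65
tcp_pos: [517.0, 268.4, 103.3]
tool_rot: [0.351, -3.12, 0.001]
force: [0.2, 0.2, -2.8]
opening: 0.295
finger_force: 60.0
```

Call:
servo_tool:
  fingers: [1, 1, 1, 1, 1]
  translation:
    - [0, 0, 0]
    - [0, 0, 0]
    - [0, 0, 0]
    - [0, 0, 0]
    - [0, 0, 0]
  roll: [0, 0, 0, 0, 0]

```text
clock: 8.15
tcp_pos: [518.4, 267.0, 104.2]
tool_rot: [0.347, -3.122, 0.0]
force: [0.5, 0.1, -2.2]
opening: 0.296
finger_force: 60.0
```

```bash
python3 mv.py 519.5 267.5 50 192.8 5
python3 - <<'E'
from h import *
c=cam("top"); cv2.imwrite("pics/carry.png",cv2.resize(c["frame"][130:350,90:390,::-1],None,fx=2.5,fy=2.5))
E
```

```text
now [518.4 267.  104.2] -167.3 tilt [-0. -0. -1.] dphi 0.1 roll/row -0.03 F [ 0.5  0.1 -2.2] q [ 0.36  0.3  -0.28  0.99 -0.    0.14]
[[-0.02, 0.01, 1.08], [-0.02, 0.0, 1.09], [-0.03, 0.01, 1.08], [-0.02, 0.0, 1.09], [-0.03, 0.0, 1.08]]
```

View pics/carry.png

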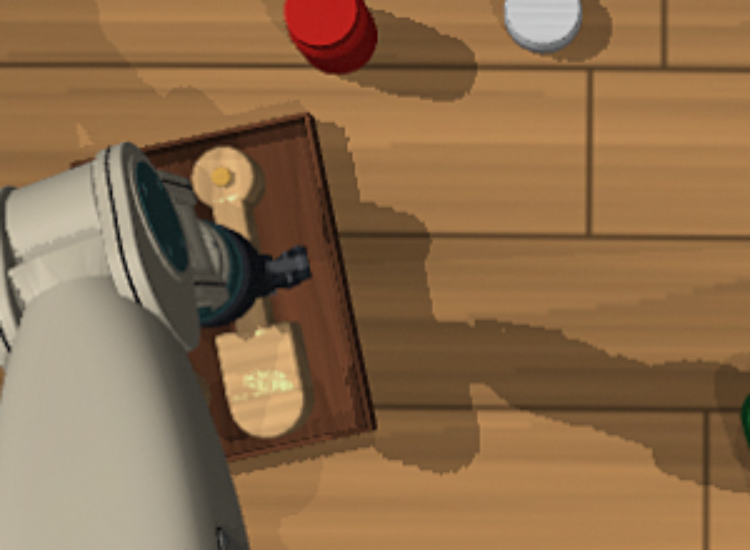

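Carried level over the free half (heel at (178,222), toe at (400,262) in the crop). Now I lower it.

Call:
servo_tool:
  fingers: [1, 1, 1, 1, 1]
  translation:
    - [0, 0, 2.5]
    - [0, 0, 2.5]
    - [0, 0, 1.8]
    - [0, 0, 0.9]
    - [0, 0, 0]
  roll: [0, 0, 0, 0, 0]

```text
clock: 8.7
tcp_pos: [517.2, 267.1, 26.0]
tool_rot: [0.348, -3.119, 0.001]
force: [0.3, -0.3, -1.5]
opening: 0.296
finger_force: 60.1
```

Call:
servo_tool:
  fingers: [1, 1, 1, 1, 1]
  translation:
    - [0, 0, 0.2]
    - [0, 0, 0.2]
    - [0, 0, 0.1]
    - [0, 0, 0]
    - [0, 0, 0]
  roll: [0, 0, 0, 0, 0]

```text
clock: 9.2
tcp_pos: [518.6, 267.9, 22.7]
tool_rot: [-0.349, 3.121, 0.0]
force: [-0.1, -0.3, -2.9]
opening: 0.293
finger_force: 60.1
```

Not yet touching; a bit more.

Call:
servo_tool:
  fingers: [1, 1, 1, 1, 1]
  translation:
    - [0, 0, 0.1]
    - [0, 0, 0.1]
    - [0, 0, 0.1]
    - [0, 0, 0]
    - [0, 0, 0]
  roll: [0, 0, 0, 0, 0]

```text
clock: 9.7
tcp_pos: [518.6, 267.9, 20.9]
tool_rot: [-0.349, 3.122, 0.0]
force: [-2.8, -1.2, 7.3]
opening: 0.297
finger_force: 61.5
```

Call:
servo_tool:
  fingers: [0.45, 0.45, 0.45, 0.45, 0.45]
  translation:
    - [0, 0, 0]
    - [0, 0, 0]
    - [0, 0, 0]
    - [0, 0, 0]
    - [0, 0, 0]
  roll: [0, 0, 0, 0, 0]

```text
clock: 10.2
tcp_pos: [518.3, 267.8, 19.1]
tool_rot: [0.349, -3.122, 0.0]
force: [-0.3, 0.1, -0.1]
opening: 0.55
finger_force: 0.0
```

Call:
servo_tool:
  fingers: [0.45, 0.45, 0.45, 0.45, 0.45]
  translation:
    - [0, 0, -1]
    - [0, 0, -2.5]
    - [0, 0, -3]
    - [0, 0, -3.5]
    - [0, 0, -3.5]
  roll: [0, 0, 0, 0, 0]

```text
clock: 10.7
tcp_pos: [518.0, 267.7, 156.1]
tool_rot: [0.349, -3.122, -0.0]
force: [0.6, -0.0, 0.2]
opening: 0.551
finger_force: 0.0
```

```bash
python3 mv.py 547.5 -230 150 77.7 20
```

```text
now [518.  267.7 156.1] -167.3 tilt [-0.  0. -1.] dphi -115.0 roll/row 5.75 F [ 0.6 -0.   0.2] q [ 0.37  0.25 -0.22  1.1   0.    0.14]
[[0.41, -2.46, 0.03], [0.16, -2.49, 0.03], [-0.09, -2.49, 0.03], [-0.34, -2.47, 0.03], [-0.59, -2.42, 0.03]]
[[-0.83, -2.35, 0.03], [-1.06, -2.26, 0.03], [-1.28, -2.14, 0.03], [-1.49, -2.0, 0.03], [-1.68, -1.84, 0.03]]
[[-1.86, -1.66, 0.03], [-2.01, -1.47, 0.03], [-2.15, -1.26, 0.03], [-2.27, -1.04, 0.03], [-2.36, -0.8, 0.03]]
[[-2.43, -0.56, 0.03], [-2.47, -0.32, 0.03], [-2.49, -0.07, 0.03], [-2.49, 0.18, 0.04], [-2.45, 0.43, 0.03]]
```

Call:
servo_tool:
  fingers: [0.2, 0, 0, 0, 0]
  translation:
    - [0.41, -2.46, 0]
    - [0.16, -2.49, 0]
    - [-0.09, -2.49, 0]
    - [-0.34, -2.47, 0]
    - [-0.59, -2.42, 0]
  roll: [5.75, 5.75, 5.75, 5.75, 5.75]

```text
clock: 11.2
tcp_pos: [525.7, 142.5, 155.2]
tool_rot: [0.443, 3.109, 0.0]
force: [1.3, -0.2, -0.5]
opening: 1.002
finger_force: 0.0
```

Call:
servo_tool:
  fingers: [0, 0, 0, 0, 0]
  translation:
    - [-0.83, -2.35, 0]
    - [-1.06, -2.26, 0]
    - [-1.28, -2.14, 0]
    - [-1.49, -2.0, 0]
    - [-1.68, -1.84, 0]
  roll: [5.75, 5.75, 5.75, 5.75, 5.75]

```text
clock: 11.7
tcp_pos: [533.1, 17.9, 155.2]
tool_rot: [1.202, 2.902, 0.0]
force: [0.9, 0.0, -0.1]
opening: 1.0
finger_force: 0.0
```

Call:
servo_tool:
  fingers: [0, 0, 0, 0, 0]
  translation:
    - [-1.86, -1.66, 0]
    - [-2.01, -1.47, 0]
    - [-2.15, -1.26, 0]
    - [-2.27, -1.04, 0]
    - [-2.36, -0.8, 0]
  roll: [5.75, 5.75, 5.75, 5.75, 5.75]

```text
clock: 12.2
tcp_pos: [540.5, -106.6, 155.2]
tool_rot: [1.885, 2.513, 0.0]
force: [-0.3, -0.4, 1.1]
opening: 1.004
finger_force: 0.0
```

```bash
python3 - <<'E'
from fit import *
T=cam("top"); cv2.imwrite("pics/placed.png",T["frame"][:,:,::-1])
for p0 in([510,374,14.4],[518,267,193]):
    m=near("tree","top",proj(T,[[p0[0],p0[1],25]])[0])
    print(p0, None if m is None else fit([(T,m)],TREE,p0,5))
m=near("grip_mid","top",proj(T,[[548,-230,60]])[0]); print(None if m is None else fit([(T,m)],GRIP,[548,-230,77.7],50))
E
python3 mv.py 547.5 -230 150 77.7 5
```

```text
[510, 374, 14.4] (array([460. , 398.3,  18.8]), np.float64(0.864))
[518, 267, 193] (array([561.7, 235. , 195.3]), np.float64(0.735))
None
now [ 540.4 -105.7  154.8] 106.5 tilt [ 0.  0. -1.] dphi -28.8 roll/row 5.76 F [-0.6 -1.  -0.1] q [-0.31  0.2  -0.29  1.08  0.    0.97]
[[-2.42, -0.57, 0.1], [-2.47, -0.32, 0.1], [-2.49, -0.07, 0.09], [-2.48, 0.17, 0.1], [-2.46, 0.43, 0.09]]
```

View pics/placed.png

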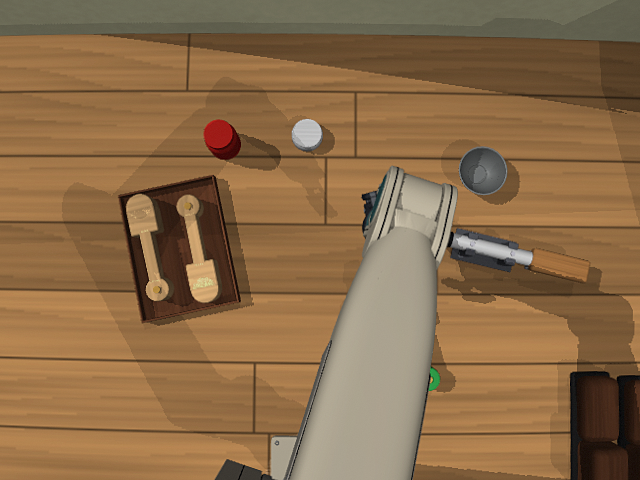

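The tree lies flat in the tray's free half at (250,197), and the mate at (245,148) hasn't moved. On to the grip.

Call:
servo_tool:
  fingers: [0, 0, 0, 0, 0]
  translation:
    - [-2.42, -0.57, 0.1]
    - [-2.47, -0.32, 0.1]
    - [-2.49, -0.07, 0.1]
    - [-2.48, 0.17, 0.1]
    - [-2.46, 0.43, 0.1]
  roll: [5.76, 5.76, 5.76, 5.76, 5.76]

```text
clock: 12.9
tcp_pos: [547.6, -229.3, 149.6]
tool_rot: [-2.448, -1.968, -0.001]
force: [0.3, -0.2, -0.4]
opening: 0.996
finger_force: 0.0
```

Call:
servo_tool:
  fingers: [0, 0, 0, 0, 0]
  translation:
    - [0, 0, 0]
    - [0, 0, 0]
    - [0, 0, 2.0]
    - [0, 0, 2.0]
    - [0, 0, 0]
  roll: [0, 0, 0, 0, 0]

```text
clock: 13.4
tcp_pos: [545.0, -226.7, 106.5]
tool_rot: [-2.439, -1.97, 0.003]
force: [-0.8, 0.7, -0.5]
opening: 0.998
finger_force: 0.0
```

```bash
python3 - <<'E'
from h import *
c=cam("side"); f=cv2.resize(c["frame"][260:460,200:460,::-1],None,fx=3,fy=3,interpolation=cv2.INTER_CUBIC); cv2.imwrite("pics/pre.png",f)
a=np.radians(77.7);g=np.array([547.5,-230,0])
for s,l,z in((34,13,65),(34,-13,65),(-34,13,65),(-34,-13,65)):
    r,k=proj(c,[g+[s*np.cos(a)-l*np.sin(a),s*np.sin(a)+l*np.cos(a),z]])[0]; print(s,l,"crop xy",round((k-200)*3),round((r-260)*3))
E
python3 mv.py 547.5 -230 28 77.7 5
```

```text
34 13 crop xy 364 193
34 -13 crop xy 415 199
-34 13 crop xy 341 306
-34 -13 crop xy 396 313
now [ 546.1 -227.5  108. ] 77.8 tilt [-0.004  0.002 -1.   ] dphi -0.1 roll/row 0.03 F [ 0.9 -1.   0.4] q [-0.5   0.31 -0.25  1.01  0.    1.28]
[[-0.04, 0.04, 1.6], [-0.04, 0.04, 1.6], [-0.05, 0.04, 1.6], [-0.04, 0.04, 1.6], [-0.05, 0.04, 1.6]]
```

View pics/pre.png

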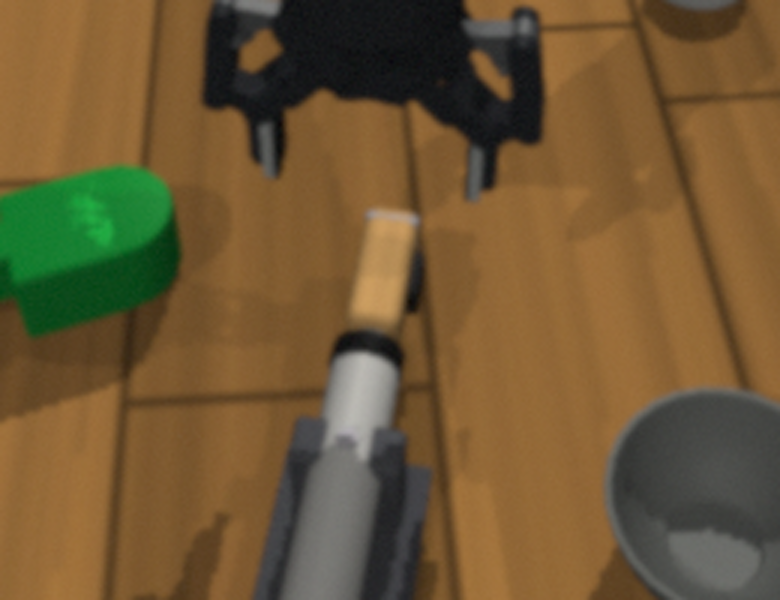

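The grip shows at (367–418, 212–217) down to (352–400, 322–330) in the crop, about 17 px nearer than predicted. I check the camera bias against the known fingertip position before going down.

Run:
```python
from h import *
S=cam("side");T=cam("top")
p=np.array([546.1,-227.5,108.]); a=np.radians(-12.2); y=np.array([np.cos(a),np.sin(a),0])
x=np.array([-y[1],y[0],0])
for s in(-1,1):
  for dx in(-11,11):
    for d in (42.5,):
      P=p+[0,0,13]+s*d*y+dx*x; r,k=proj(S,[P])[0]; print("tip",s,dx,"crop",round((k-200)*3),round((r-260)*3))
def tri(pt,ps):
    d1=ray(T,[pt])[0];d2=ray(S,[ps])[0];o1=np.array(T["xyz"]);o2=np.array(S["xyz"])
    A=np.c_[d1,-d2]; s=np.linalg.lstsq(A,o2-o1,rcond=None)[0]; q1=o1+s[0]*d1;q2=o2+s[1]*d2; return ((q1+q2)/2).round(1),(q1-q2).round(1)
k=lambda x,y:[160+y/2.96,330+x/2.96]
print("grip end",tri(k(253,210),[260+214/3,200+392/3]), tri(k(245,210),[260+214/3,200+392/3]))
print("side end z65",onz(S,[[260+214/3,200+392/3],[260+326/3,200+376/3]],65).round(1))
```

```text
tip -1 -11 crop 279 180
tip -1 11 crop 289 143
tip 1 -11 crop 464 201
tip 1 11 crop 469 164
grip end (array([ 555.1, -203.2,   58.5]), array([-0.9, -0. , -0.1])) (array([ 555.5, -198.5,   52.6]), array([-0.8, -0. , -0.1]))
side end z65 [[ 555.3 -208.2   65. ]
 [ 543.4 -272.7   65. ]]
```

The side camera agrees with the fingertips. The top view had included the grip's end face, so the grip centre is about (548.5, -239.5).

```bash
python3 mv.py 548.5 -239.5 28 77.7 5
```

```text
now [ 547.9 -228.9  110.1] 77.8 tilt [ 0. -0. -1.] dphi -0.1 roll/row 0.02 F [ 1.2  0.1 -0.1] q [-0.5   0.31 -0.25  1.01  0.    1.28]
[[-0.2, 0.06, 1.64], [-0.2, 0.06, 1.64], [-0.21, 0.05, 1.64], [-0.2, 0.06, 1.64], [-0.21, 0.05, 1.65]]
```

Call:
servo_tool:
  fingers: [0, 0, 0, 0, 0]
  translation:
    - [-0.5, 0.1, 0.5]
    - [-0.5, 0.1, 1.2]
    - [0, 0, 2.5]
    - [0, 0, 2.5]
    - [0, 0, 1.5]
  roll: [0, 0, 0, 0, 0]

```text
clock: 14.05
tcp_pos: [546.1, -239.8, 25.0]
tool_rot: [-2.445, -1.968, 0.002]
force: [-1.0, -0.6, -0.5]
opening: 0.999
finger_force: 0.0
```

Call:
servo_tool:
  fingers: [0, 0, 0.3, 0.3, 0.4]
  translation:
    - [0, 0, 0]
    - [0, 0, 0]
    - [0, 0, 0]
    - [0, 0, 0]
    - [0, 0, 0]
  roll: [0, 0, 0, 0, 0]

```text
clock: 14.55
tcp_pos: [548.2, -240.4, 28.4]
tool_rot: [2.445, 1.969, 0.001]
force: [0.2, 0.6, -1.0]
opening: 0.601
finger_force: 0.0
```

```bash
python3 mv.py 548.5 -239.5 28 77.7 5;  python3 - <<'E'
from h import *
c=cam("side"); f=cv2.resize(c["frame"][260:460,200:460,::-1],None,fx=3,fy=3,interpolation=cv2.INTER_CUBIC); cv2.imwrite("pics/pre2.png",f)
E
```

```text
now [ 548.2 -240.4   28.4] 77.7 tilt [ 0.002 -0.001 -1.   ] dphi 0.0 roll/row -0.0 F [ 0.2  0.6 -1. ] q [-0.52  0.4  -0.31  0.85  0.    1.26]
[[0.02, 0.0, 0.01], [0.02, 0.0, 0.01], [0.02, 0.0, 0.01], [0.02, 0.01, 0.01], [0.02, 0.0, 0.0]]
```

View pics/pre2.png

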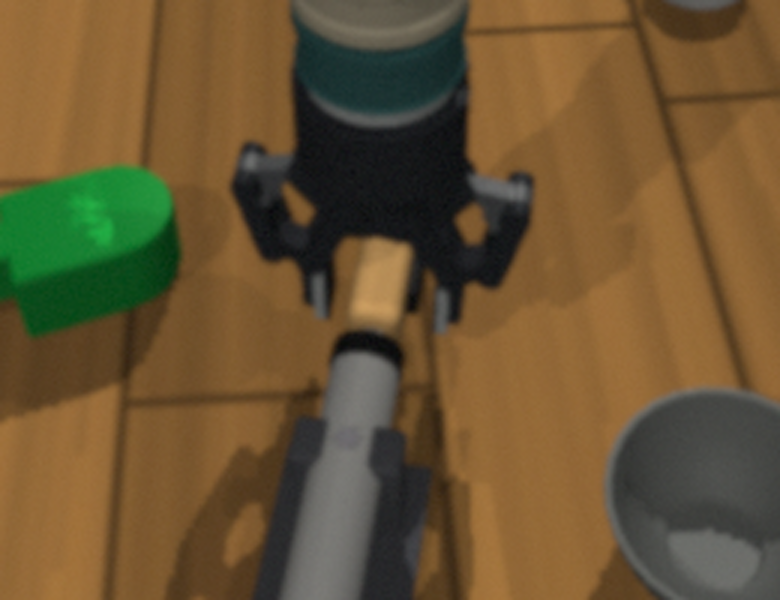

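The grip sits between the fingers with the button on the right. I close.

Call:
servo_tool:
  fingers: [1, 1, 1, 1, 1]
  translation:
    - [0, 0, 0]
    - [0, 0, 0]
    - [0, 0, 0]
    - [0, 0, 0]
    - [0, 0, 0]
  roll: [0, 0, 0, 0, 0]

```text
clock: 15.1
tcp_pos: [547.4, -239.8, 28.1]
tool_rot: [-2.447, -1.97, -0.0]
force: [-2.1, 1.9, 4.4]
opening: 0.296
finger_force: 59.4
```

Call:
servo_tool:
  fingers: [1, 1, 1, 1, 1]
  translation:
    - [0, 0, 0]
    - [0, 0, 0]
    - [0, 0, 0]
    - [0, 0, 0]
    - [0, 0, 0]
  roll: [0, 0, 0, 0, 0]

```text
clock: 15.6
tcp_pos: [547.4, -239.8, 28.1]
tool_rot: [-2.447, -1.97, -0.0]
force: [-1.5, 1.7, 4.9]
opening: 0.298
finger_force: 59.4
```

Call:
servo_tool:
  fingers: [1, 1, 1, 1, 1]
  translation:
    - [0.5, 0, 0]
    - [0.5, 0, 0]
    - [0.5, 0, 0]
    - [0.5, 0, 0]
    - [0, 0, 0]
  roll: [0, 0, 0, 0, 0]

```text
clock: 16.1
tcp_pos: [551.9, -220.2, 27.9]
tool_rot: [2.446, 1.97, -0.001]
force: [-2.1, -1.0, 5.3]
opening: 0.299
finger_force: 59.7
```

Call:
servo_tool:
  fingers: [1, 1, 1, 1, 1]
  translation:
    - [0.7, 0, 0]
    - [0.7, 0, 0]
    - [0.7, 0, 0]
    - [0.7, 0, 0]
    - [0.7, 0, 0]
  roll: [0, 0, 0, 0, 0]

```text
clock: 16.6
tcp_pos: [559.6, -186.2, 27.7]
tool_rot: [2.446, 1.969, -0.001]
force: [-1.8, -3.5, 5.0]
opening: 0.297
finger_force: 59.5
```

Call:
servo_tool:
  fingers: [1, 1, 1, 1, 1]
  translation:
    - [0.7, 0, 0]
    - [0.7, 0, 0]
    - [0.7, 0, 0]
    - [0, 0, 0]
    - [0, 0, 0]
  roll: [0, 0, 0, 0, 0]

```text
clock: 17.1
tcp_pos: [564.1, -166.3, 27.6]
tool_rot: [2.445, 1.969, -0.001]
force: [-1.6, -5.2, 5.1]
opening: 0.297
finger_force: 59.4
```

Call:
servo_tool:
  fingers: [1, 1, 1, 1, 1]
  translation:
    - [0.8, 0, 0]
    - [0.8, 0, 0]
    - [0.8, 0, 0]
    - [0.8, 0, 0]
    - [0.8, 0, 0]
  roll: [0, 0, 0, 0, 0]

```text
clock: 17.6
tcp_pos: [572.9, -128.0, 27.7]
tool_rot: [2.445, 1.968, -0.002]
force: [-0.9, -6.6, 4.3]
opening: 0.3
finger_force: 59.2
```

Call:
servo_tool:
  fingers: [1, 1, 1, 1, 1]
  translation:
    - [0.5, 0, 0]
    - [0.3, 0, 0]
    - [0.2, 0, 0]
    - [0.1, 0, 0]
    - [0, 0, 0]
  roll: [0, 0, 0, 0, 0]

```text
clock: 18.1
tcp_pos: [575.3, -117.3, 27.7]
tool_rot: [2.445, 1.968, -0.001]
force: [0.3, -6.3, 4.4]
opening: 0.292
finger_force: 59.2
```

Call:
servo_tool:
  fingers: [1, 1, 1, 1, 1]
  translation:
    - [0.1, 0, 0]
    - [0.1, 0, 0]
    - [0.1, 0, 0]
    - [0, 0, 0]
    - [0, 0, 0]
  roll: [0, 0, 0, 0, 0]

```text
clock: 18.6
tcp_pos: [576.0, -114.5, 27.7]
tool_rot: [2.445, 1.968, -0.001]
force: [-0.5, -7.0, 5.2]
opening: 0.297
finger_force: 59.2
```

Call:
servo_tool:
  fingers: [1, 1, 1, 1, 1]
  translation:
    - [0.1, 0, 0]
    - [0.1, 0, 0]
    - [0.1, 0, 0]
    - [0, 0, 0]
    - [0, 0, 0]
  roll: [0, 0, 0, 0, 0]

```text
clock: 19.1
tcp_pos: [576.4, -112.8, 27.5]
tool_rot: [2.444, 1.966, -0.004]
force: [-1.1, -10.2, 3.4]
opening: 0.293
finger_force: 59.0
```

Force rises at about 130 mm, so the stop is reached. I add a little more to seat it firmly, then verify.

Call:
servo_tool:
  fingers: [1, 1, 1, 1, 1]
  translation:
    - [0.1, 0, 0]
    - [0.1, 0, 0]
    - [0, 0, 0]
    - [0, 0, 0]
    - [0, 0, 0]
  roll: [0, 0, 0, 0, 0]

```text
clock: 19.6
tcp_pos: [576.5, -112.7, 27.3]
tool_rot: [2.443, 1.963, -0.009]
force: [-1.2, -15.1, 1.8]
opening: 0.299
finger_force: 58.8
```

Run:
```python
from h import *
c=cam("side"); f=cv2.resize(c["frame"][120:420,180:480,::-1],None,fx=2,fy=2,interpolation=cv2.INTER_CUBIC); cv2.imwrite("pics/end.png",f)
s=robot.sense(); print(s["force"],s["opening"],s["tcp_pos"])
```

```text
[ -2.36801653 -15.61835679   1.61005015] 0.3002818927790528 [ 576.42284445 -112.72660436   27.33978786]
```

View pics/end.png

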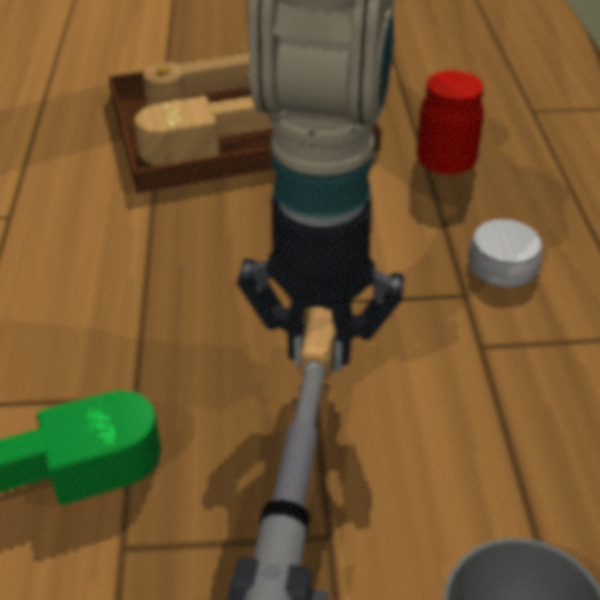

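Both tubes are fully out (thin tube at (313,395), middle tube at (297,460)) and the grip is still held at (318,335). The tree and mate lie in the tray. I hand it in.

```bash
python3 -c "
from bench import robot; print(robot.sign_off())"
```

```text
the job is handed in; nothing more can be done
None
```

The shoe tree lies flat in the tray beside its mate, and the brush grip is held at its second stop, about 130 mm out, with the button squeezed in. I handed the job in at about 20 s; the mate, bowl, jar and tin were not touched.

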